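# Put the wrench sockets back on their tray in order of size

### The arm

A 7-joint arm with a two-finger parallel gripper is mounted at the origin on a cart in front of the work surface, level with it; the furniture and walls round the work are solid. World frame = base frame: x ahead of the robot, y to its left, z up, the work surface at z = 0. Lengths are in m, angles in rad, forces in N, time in s.
With the tool pointing down it reaches from about 0.425 to 0.95 m from the base axis. Payload 4.7 kg.
Tool frame: the origin (TCP) lies between the finger pads; the fingertips stand bot.tip_extent ahead of it and the grasp point (between the pads) lies 3 mm ahead of it (bot.tip_extent is the distance from the TCP to the fingertips, in m); z points along the fingers, y is the line along which they close (so a half turn about z gives the same grasp; the last joint's range is limited). The gripper opens to 87 mm and grips with 3 to 60 N. Pads are 19 mm wide; open, the fingers measure 117 mm over their backs; the gripper's body (75 mm by 190 mm) begins 51 mm behind the grasp point.
Start: joints at [1.081, 0.469, -0.049, 1.532, 0.024, 1.141, -0.082], TCP at [0.3, -0.605, 0.245] pointing down, gripper open.
Joint ranges: [-2.59, 2.59], [-0.33, 1.99], [-1.39, 1.29], [0.1, 2.45], [-1.04, 4.18], [0.21, 1.99], [-2.66, 2.66]. Speed limits (rad/s): [2.57, 2.57, 3.14, 3.14, 3.14, 3.14, 3.14].

### API

Orientations are given as a 3x3 rotation matrix whose columns are the frame's x, y, z axes.
In Python, from plant import bot gives the robot as it stands.
- The arm moves only by the tool apply_moves, never from a script. Its argument "series" is one flat list of numbers, 5 for each row, row after row: the closure, from 0 (fully open) to 1 (shut), then the shift along the tool's x, y, z each as a share of 0.12 m, from -1 to 1, then the turn about the tool's z as a share of 0.5 rad, from -1 to 1. In form: [hand, x, y, z, turn, hand, x, y, z, turn, ...]. A call has 1 to 10 rows; each row is the pose to reach, as a shift and turn from the pose commanded when the call began, along the tool's axes at that moment; what a row does not reach only later rows make up. A row lasts 1/8 s, in which the tool goes at most 62.5 mm and 10.7 degrees, less where a joint would pass 70% of its speed; a pose out of reach is approached as far as the arm can. A call with a number of a shift or a turn outside -1 to 1 is refused whole. A call with a gripper value outside its range is refused whole. The fingers move at their own pace and stop on an object; "grip_force" is the grip in N (left out, the last holds). Time passes only in rows, so rows that repeat a pose let the fingers close. It gives the time, the measured TCP pose, the force, the opening and the grip force at its end, in the units of the state.
- bot.observe(): the state, without advancing time (a new reading comes with each control period).
- bot.get_image(name): name is "scene" or "top" or "wrist"; returns (picture, depth): 420x560x3 uint8, blue, green, red; 420x560 float32, m along the optical axis (not along the pixel's ray), 0 where there is no reading.
- bot.camera_params(name): a dict with "K" (3x3 intrinsics, pixels), "dist" ([k1, k2, p1, p2, k3] as OpenCV has them; the pictures are not rectified), "eye" and "attitude" of the camera in the world. Camera axes: x right, y up, looking along -z (the intrinsics and any distortion apply to the point x, -y, -z); pixel columns grow to the right and rows downward; lengths in m; the calibration is good to about 2 mm. A picture is of the moment at which its call begins: read the wrist's pose just before it. camera_params takes no time and is no camera call; for the wrist camera it gives the pose at the moment of the call.
- bot.job_done(): hands the job in; it is judged then, once.
Trained networks look in the newest picture that a camera, given by its name, has taken for a name from the list of things; names that differ only in an ending like _2 or _b are one class to them, and where a whole thing is asked for, a point or a joint stands for the part that bears it (a point fixed in the world has none). Each returns a list of dicts, best first, with "confidence" (0 to 1); they miss things now and then, are a little off and sometimes report something else, mostly with a low value. They report only what shows in the picture. A call takes as long as a camera call.
- bot.find_in(thing, camera): "rect" ([left, top, width, height] in pixels, round what is visible of it).
- bot.masks_of(thing, camera): "pixels" (420x560 bool, what is visible of it) and "rect" ([left, top, width, height] in pixels, round what is visible of it).
- bot.spot_point(thing, camera): "uv" ([column, row] in pixels: a listed point, or the origin of a listed thing).
The state is a dict: "clock": time; "q": joint angles; "joint_vel": joint speeds; "joint_efforts": joint torques, N m; "ee_pos": TCP position; "ee_rot": TCP orientation; "contact_force": force on the tool from outside, world axes, zero at the start; "moment": the same for the moment, N m; "grip_width": opening from 0.0 (shut) to 1.0 (fully open); "grip_force": force on a finger pad.
Only numpy, scipy, OpenCV 4.12 (cv2) and the standard library are available. Lean on these libraries where they do the work, as an engineer would, in place of code of your own. Each camera call takes 0.05 s, during which the arm holds its last target. There are 200 camera calls.

### The job

Put the four wrench sockets back on the red socket tray in order of size, the smallest on the thinnest post and so on up to the largest on the thickest, each standing upright, mouth down over its post and fully down on the tray. Leave the tin of bolts standing where it is.

Things in the scene. Friction and masses are not known exactly. Their poses are not given: they have to be found in the camera images.
- socket_17: the smallest of four steel wrench sockets, a round sleeve 26 mm in outside diameter and 46 mm tall, upright on the counter mouth down (square drive hole on top); its mouth, below, is 17 mm wide and 27 mm deep. Origin: centre of its underside, z up. Grip it from above; fingers closing along y, turned 20 degrees towards x, clear the vice and cabinet
- socket_24: the second smallest of four steel wrench sockets, a round sleeve 35 mm in outside diameter and 50 mm tall, upright on the counter mouth down (square drive hole on top); its mouth, below, is 24 mm wide and 30 mm deep. Origin: centre of its underside, z up. Grip it from above; fingers closing along y, turned 20 degrees towards x, clear the vice and cabinet
- socket_32: the second largest of four steel wrench sockets, a round sleeve 45 mm in outside diameter and 55 mm tall, upright on the counter mouth down (square drive hole on top); its mouth, below, is 32 mm wide and 33 mm deep. Origin: centre of its underside, z up. Grip it from above; fingers closing along y, turned 20 degrees towards x, clear the vice and cabinet
- socket_41: the largest of four steel wrench sockets, a round sleeve 55 mm in outside diameter and 60 mm tall, upright on the counter mouth down (square drive hole on top); its mouth, below, is 41 mm wide and 36 mm deep. Origin: centre of its underside, z up. Grip it from above; fingers closing along y, turned 20 degrees towards x, clear the vice and cabinet
- post_17: the smallest of the four black tapered posts in a row on the red socket tray, at one end of the row: 22 mm tall, 11 mm in diameter over its lowest 7 mm, tapering to 5 mm at the tip; it belongs to the 26 mm socket. Origin: centre of its foot, on the tray's floor; z up, y along the row towards the largest post, x across the row
- post_24: the second smallest of the four black tapered posts in a row on the red socket tray, between the ends of the row: 25 mm tall, 18.5 mm in diameter over its lowest 7 mm, tapering to 8 mm at the tip; it belongs to the 35 mm socket. Origin: centre of its foot, on the tray's floor; z up, y along the row towards the largest post, x across the row
- post_32: the second largest of the four black tapered posts in a row on the red socket tray, between the ends of the row: 28 mm tall, 25.5 mm in diameter over its lowest 7 mm, tapering to 12 mm at the tip; it belongs to the 45 mm socket. Origin: centre of its foot, on the tray's floor; z up, y along the row towards the largest post, x across the row
- post_41: the largest of the four black tapered posts in a row on the red socket tray, at the other end of the row: 31 mm tall, 34 mm in diameter over its lowest 7 mm, tapering to 18 mm at the tip; it belongs to the 55 mm socket. Origin: centre of its foot, on the tray's floor; z up, y along the row towards the largest post, x across the row
- tray: red moulded socket tray, 229 x 72 mm, fixed to the counter, lying any way round; the four posts stand on its floor, 7 mm above the counter, inside a rim 3 mm higher. Origin: under its centre; y along the row towards the largest post. Full, the sockets stand 16 mm apart, so grip them across the row (fingers close along x)
- tin_bolts: rusty open tin full of bolts, 70 mm in diameter and 87 mm tall, standing to the right beyond the blue bench vice (160 mm tall; the parts cabinet behind is 300 mm tall). Origin: centre of its underside, z up. It is to be left standing where it is

How it is judged:
By the outcome, as a careful person would: the job done as asked, in the order asked, and still so for the second after the job is handed in, with the robot touching nothing.
It also fails if it takes over 128 s, if anything falls off the work surface, if the arm or the gripper's body presses on something with over 40 N, if the wrist force passes 120 N, or if a joint passes its speed limit or range.

## Working session

There is one attempt and no reset: what is moved stays moved. The work goes in short steps, Python scripts to look and compute and a tool call to move; the robot and the scene stay as the last step left them, time stands still between calls to the robot, and variables do not carry over. Pictures are saved under pics/ and viewed, at most 14 in all, crops included, and the job is handed in when it is done.

Besides the shell and the picture viewer there is one more tool, called by a JSON object that holds its "api" and its "payload", one argument or row to a line. apply_moves: Moves the arm, as the interface text tells. Shift numbers are shares of 0.12 m and turn numbers shares of 0.5 rad, none past 1 either way. Its arguments: {"type":"object","properties":{"series":{"type":"array"},"grip_force":{"type":"number"}},"required":["series"]}

```bash
mkdir -p pics; ls; cat > h.py <<'E'
import numpy as np, cv2
from plant import bot
def cam(n):
    p=bot.camera_params(n); return np.array(p["K"],float),np.array(p["dist"],float),np.array(p["eye"],float),np.array(p["attitude"],float)
def ray(c,uv):
    K,d,e,R=c
    x=cv2.undistortPoints(np.array(uv,float).reshape(-1,1,2),K,d).reshape(-1,2)
    return (R@np.c_[x[:,0],-x[:,1],-np.ones(len(x))].T).T
def onz(c,uv,z):
    r=ray(c,uv); return c[2]+r*((z-c[2][2])/r[:,2])[:,None]
def cloud(c,D):
    v,u=np.mgrid[:420,:560]; r=ray(c,np.c_[u.ravel(),v.ravel()])
    P=(c[2]+r*D.ravel()[:,None]).reshape(420,560,3); P[D<=0]=np.nan; return P
E
python3 - <<'E'
from h import *
print(bot.tip_extent, {k:np.round(v,3).tolist() for k,v in bot.observe().items()})
ims=[]
for n in ("scene","top"):
    c=cam(n); im,D=bot.get_image(n); cv2.imwrite(f"pics/{n}0.png",im)
    print(n,c[2].round(3),c[3].round(3).tolist(),c[0].round(1).tolist(),c[1])
    P=cloud(c,D)
    for t in ["socket_17","socket_24","socket_32","socket_41","tray","tin_bolts"]:
        for m in bot.masks_of(t,n)[:2]:
            q=P[m["pixels"]]; q=q[~np.isnan(q[:,0])]
            print(t,round(m["confidence"],2),m["rect"],np.nanpercentile(q,[5,50,95],axis=0).round(3).tolist() if len(q) else None)
    for t in ["post_17","post_24","post_32","post_41"]:
        for m in bot.spot_point(t,n)[:2]: print(t,round(m["confidence"],2),np.round(m["uv"],1),onz(c,[m["uv"]],.007).round(3))
E
```

```text
pics
0.022 {'clock': 0.0, 'q': [1.081, 0.469, -0.049, 1.534, 0.024, 1.141, -0.082], 'joint_vel': [0.001, 0.001, -0.0, -0.001, -0.001, -0.0, -0.001], 'joint_efforts': [0.001, -50.797, -0.081, -23.615, -0.061, 0.038, 0.0], 'ee_pos': [0.3, -0.604, 0.243], 'ee_rot': [[0.896, 0.445, -0.001], [0.445, -0.896, 0.002], [-0.0, -0.002, -1.0]], 'contact_force': [-0.212, 0.318, 0.914], 'moment': [-0.028, -0.05, 0.012], 'grip_force': 0.0, 'grip_width': 1.004}
scene [-0.437 -0.649  0.782] [[0.49, 0.504, -0.712], [-0.872, 0.286, -0.397], [0.003, 0.815, 0.579]] [[467.8, 0.0, 284.5], [0.0, 467.8, 214.7], [0.0, 0.0, 1.0]] [-0.00406708  0.          0.          0.          0.        ]
socket_17 0.86 [324.9, 227.2, 25.7, 36.6] [[0.409, -0.339, 0.01], [0.422, -0.319, 0.052], [0.454, -0.294, 0.062]]
socket_17 0.52 [245.2, 207.5, 10.4, 30.4] [[0.399, -0.087, 0.004], [0.404, -0.069, 0.031], [0.44, -0.05, 0.059]]
socket_24 0.86 [324.9, 227.2, 25.7, 36.6] [[0.409, -0.339, 0.01], [0.422, -0.319, 0.052], [0.454, -0.294, 0.062]]
socket_24 0.52 [245.2, 207.5, 10.4, 30.4] [[0.399, -0.087, 0.004], [0.404, -0.069, 0.0
[... 2130 characters left out ...]
8, 26.4, 29.6] [[0.41, -0.333, 0.022], [0.432, -0.308, 0.059], [0.455, -0.286, 0.062]]
tray 0.98 [158.3, 161.1, 88.3, 70.6] [[0.459, -0.005, 0.004], [0.522, 0.084, 0.007], [0.588, 0.174, 0.027]]
tin_bolts 0.81 [374.2, 232.9, 35.7, 29.4] [[0.34, -0.438, 0.021], [0.367, -0.404, 0.063], [0.396, -0.376, 0.085]]
post_17 0.68 [227.4 211.2] [[0.475 0.017 0.007]]
post_17 0.62 [202.6 194.1] [[0.521 0.083 0.007]]
post_24 0.68 [227.4 211.2] [[0.475 0.017 0.007]]
post_24 0.62 [202.6 194.1] [[0.521 0.083 0.007]]
post_32 0.68 [227.4 211.2] [[0.475 0.017 0.007]]
post_32 0.62 [202.6 194.1] [[0.521 0.083 0.007]]
post_41 0.68 [227.4 211.2] [[0.475 0.017 0.007]]
post_41 0.62 [202.6 194.1] [[0.521 0.083 0.007]]
```

```bash
python3 - <<'E'
from h import *
im=cv2.imread("pics/top0.png")[130:290,140:430]; cv2.imwrite("pics/top0c.png",cv2.resize(im,None,fx=2.7,fy=2.7,interpolation=cv2.INTER_CUBIC))
for n in ("top","scene"):
    c=cam(n); im,D=bot.get_image(n); P=cloud(c,D)
    for m in bot.masks_of("socket_17",n):
        q=P[m["pixels"]]; q=q[~np.isnan(q[:,0])]; h=np.percentile(q[:,2],80)
        t=q[abs(q[:,2]-h)<.006]; r=m["rect"]
        print(n,round(m["confidence"],2),np.round(r),"h",h.round(3),"topc",((t.max(0)+t.min(0))/2).round(3),np.ptp(t,axis=0).round(3))
    for m in bot.spot_point("post_17",n): print(round(m["confidence"],2),np.round(m["uv"],1),onz(c,[m["uv"]],.007).round(4))
E
```

```text
top 0.96 [341. 210.  29.  27.] h 0.061 topc [ 0.433 -0.313  0.06 ] [0.053 0.055 0.009]
top 0.65 [306. 202.  14.  15.] h 0.051 topc [ 0.477 -0.203  0.049] [0.034 0.03  0.009]
top 0.64 [253. 218.  20.  22.] h 0.056 topc [ 0.42  -0.073  0.055] [0.043 0.042 0.009]
0.5 [203.3 195.3] [[0.5182 0.0812 0.007 ]]
0.44 [188.4 182.8] [[0.5526 0.1213 0.007 ]]
scene 0.97 [326. 227.  22.  32.] h 0.061 topc [ 0.433 -0.314  0.06 ] [0.052 0.051 0.009]
scene 0.77 [303. 214.  10.  25.] h 0.051 topc [ 0.479 -0.205  0.049] [0.034 0.033 0.009]
scene 0.71 [235. 197.   7.  13.] h 0.033 topc [0.48  0.015 0.033] [0.016 0.018 0.011]
scene 0.57 [243. 208.  12.  29.] h 0.055 topc [ 0.421 -0.064  0.054] [0.042 0.019 0.01 ]
0.6 [235.8 206.3] [[0.4823 0.0283 0.007 ]]
0.58 [222.8 185.2] [[0.5595 0.1298 0.007 ]]
0.43 [229.  197.2] [[0.5125 0.0735 0.007 ]]
0.39 [219.3 178.7] [[0.5862 0.1625 0.007 ]]
0.23 [363.7 280.8] [[ 0.3713 -0.4149  0.007 ]]
```

View pics/top0c.png

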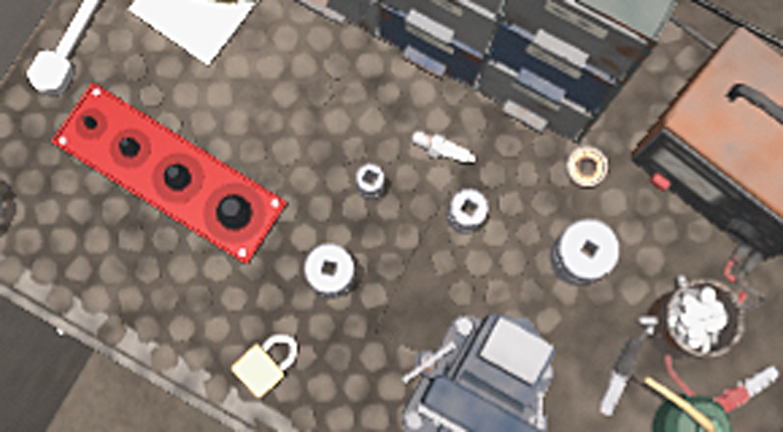

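View pics/scene0.png

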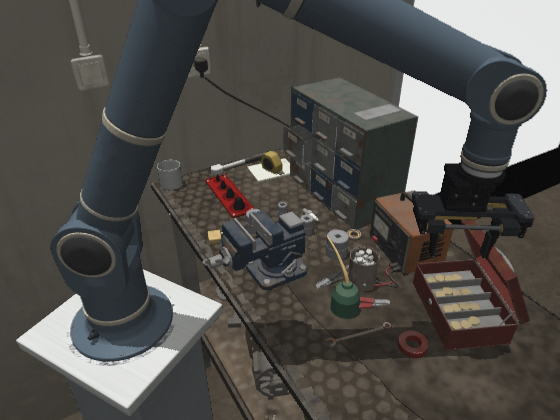

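The top crop (offset 140,130, scale 2.7) shows the sockets at full-frame pixels 17 (277,196), 24 (313,208), 32 (262,229) and 41 (358,222). The posts run from the smallest at (173,175) to the largest at (227,208). In the scene view the vice hides part of the socket row.

```bash
python3 - <<'E'
from h import *
g={'17':((277,196),.046,.026),'24':((313,208),.050,.035),'32':((262,229),.055,.045),'41':((358,222),.060,.055)}
C={n:(cam(n),cv2.imread(f"pics/{n}0.png"),cloud(cam(n),bot.get_image(n)[1])) for n in("top","scene")}
from scipy.optimize import least_squares
for k,(uv,h,d) in g.items():
    p0=onz(C["top"][0],[uv],h)[0]
    for n,(c,im,P) in C.items():
        s=(np.hypot(P[...,0]-p0[0],P[...,1]-p0[1])<d/2+.012)&(P[...,2]>h-.02)
        if s.sum()<8: print(k,n,"few");continue
        q=P[s]; H=np.percentile(q[:,2],75); t=q[abs(q[:,2]-H)<.004][:,:2]
        hull=cv2.convexHull(t.astype(np.float32))[:,0]; (cx,cy),r=cv2.minEnclosingCircle(t.astype(np.float32))
        print(k,n,"H",H.round(4),"mean",t.mean(0).round(4),"circ",round(cx,4),round(cy,4),round(r,4),len(t))
c,im,P=C["top"]
b,gr,r=[im[...,i].astype(int) for i in range(3)]
m=((r>130)&(gr<90)&(b<90)).astype(np.uint8); m[:, 260:]=0
m=cv2.morphologyEx(m,cv2.MORPH_CLOSE,np.ones((15,15)))
ct=max(cv2.findContours(m,0,1)[0],key=cv2.contourArea)[:,0].astype(float)
w=onz(c,ct,.010)[:,:2].astype(np.float32); box=cv2.minAreaRect(w); print("tray",box, cv2.boxPoints(box).round(4).tolist())
ctr=np.array(box[0])
s=(np.hypot(P[...,0]-ctr[0],P[...,1]-ctr[1])<.13)
for n,(c,im,P) in C.items():
    for hh,uv in ((.029,(173.5,175)),(.032,(188.,184.5)),(.035,(205.5,195.5)),(.038,(226.7,208.))):
        p0=onz(C["top"][0],[uv],hh)[0]
        s=(np.hypot(P[...,0]-p0[0],P[...,1]-p0[1])<.02)&(P[...,2]>hh-.012)
        q=P[s]; print(n,p0.round(4),len(q),q.mean(0).round(4) if len(q) else "",q[:,2].max().round(4) if len(q) else "")
# vice/cabinet extents above z .06
c,im,P=C["top"]
for lo,hi in((.07,.2),(.2,.4)):
    q=P[(P[...,2]>lo)&(P[...,2]<hi)&(P[...,0]>.2)&(P[...,0]<.75)&(P[...,1]>-.5)&(P[...,1]<.2)]
    G=np.zeros((28,36),int); np.add.at(G,(((q[:,0]-.2)/.02).astype(int),((q[:,1]+.5)/.02).astype(int)),1)
    print(lo); print("\n".join(f"{.2+.02*i:.2f} "+"".join("#" if v else "." for v in G[i]) for i in range(28)))
E
```

```text
17 top H 0.0461 mean [ 0.5069 -0.1117] circ 0.5067 -0.1121 0.0131 57
17 scene H 0.0456 mean [ 0.5074 -0.1135] circ 0.5079 -0.1133 0.0141 42
24 top H 0.0505 mean [ 0.4763 -0.2039] circ 0.4765 -0.2041 0.0173 119
24 scene H 0.0506 mean [ 0.4764 -0.2056] circ 0.4774 -0.2046 0.0184 77
32 top H 0.0557 mean [ 0.4201 -0.0737] circ 0.4203 -0.0736 0.0225 223
32 scene H 0.0564 mean [ 0.4251 -0.0638] circ 0.4229 -0.0698 0.0217 46
41 top H 0.0608 mean [ 0.4343 -0.3129] circ 0.4347 -0.3131 0.0279 341
41 scene H 0.0612 mean [ 0.4356 -0.3148] circ 0.4359 -0.3147 0.0289 216
tray ((0.5235579609870911, 0.0844503790140152), (0.2293582707643509, 0.07301203906536102), 57.13855743408203) [[0.43070000410079956, 0.007899999618530273], [0.492000013589859, -0.031700000166893005], [0.6164000034332275, 0.16099999845027924], [0.5551000237464905, 0.20059999823570251]]
top [0.5684 0.1557 0.029 ] 12 [0.5718 0.1601 0.0225] 0.0303
top [0.5418 0.1166 0.032 ] 25 [0.5465 0.121  0.0272] 0.0345
top [0.5115 0.0703 0.035 ] 43 [0.5163 0.0741 0.0306] 0.0375
top [0.4777 0.0153 0.038 ] 76 [0.4801 0.0185 0.035 ] 0.0441
scene [0.5
[... 1898 characters left out ...]
............................
0.44 ....................................
0.46 ....................................
0.48 ....................................
0.50 ....................................
0.52 ....................................
0.54 ........####........................
0.56 ........#####.......................
0.58 .......#######......................
0.60 .......##########...................
0.62 ......############..................
0.64 ......#############.................
0.66 .....#################............#.
0.68 ....###################...........#.
0.70 .....###################.........##.
0.72 .......#################.........##.
0.74 .........###############........###.
```

```bash
cat > plan.py <<'E'
from h import *
def plan(wps, p=None, th=None):
    """wps: (x,y,z,theta_deg of tool x). Prints calls as final-row shares [x,y,z,turn]."""
    o=bot.observe(); R=np.array(o["ee_rot"]); 
    p=np.array(o["ee_pos"]); th=np.degrees(np.arctan2(R[1,0],R[0,0]))
    print("at",p.round(4),round(th,2),"t",round(o["clock"],2),"w",round(o["grip_width"]*87,1),"F",np.round(o["contact_force"],1),"gf",round(o["grip_force"],1))
    for w in wps:
        T=np.array(w[:3]);
        for _ in range(12):
            t=np.radians(th); A=np.array([[np.cos(t),np.sin(t),0],[np.sin(t),-np.cos(t),0],[0,0,-1]])
            d=A.T@(T-p)/.12; a=np.radians(th-w[3])/.5
            n=max(1,np.abs(d).max()); d=np.round(d/n,3); a=round(float(np.clip(a,-1,1)),3)
            print("  ",d.tolist(),a); p=p+A@d*.12; th-=np.degrees(a*.5)
            if np.abs(T-p).max()<.0006 and abs(th-w[3])<.2: break
        print("  --",w)
E
python3 -c "
from plan import *
plan([(.507,-.1125,.27,-20),(.507,-.1125,.036,-20)])"
```

```text
at [ 0.3002 -0.6046  0.2446] 26.4 t 1.5 w 87.2 F [-0.  -0.1  0.7] gf 0.0
   [1.0, -0.863, -0.063] 1.0
   [0.375, -1.0, -0.051] 0.62
   [0.048, -1.0, -0.048] -0.0
   [0.049, -1.0, -0.047] -0.0
   [0.003, -0.057, -0.003] -0.0
  -- (0.507, -0.1125, 0.27, -20)
   [-0.0, 0.0, 1.0] -0.0
   [-0.0, 0.0, 0.95] -0.0
  -- (0.507, -0.1125, 0.036, -20)
```

{"api": "apply_moves", "payload": {
  "series": [0,0.5,-0.43,-0.06,0.4,0,1,-0.863,-0.06,0.8,0,1,-0.863,-0.06,1,0,1,-0.863,-0.06,1]
}}

```text
clock: 2.0
ee_pos: [0.3638, -0.4555, 0.2523]
ee_rot: [[0.999, -0.033, 0.001], [-0.033, -0.999, 0.0], [0.001, -0.001, -1.0]]
contact_force: [-0.4, -0.8, -0.6]
grip_width: 1.003
grip_force: 0.0
```

{"api": "apply_moves", "payload": {
  "series": [0,0.18,-0.5,-0.05,0.3,0,0.375,-1,-0.05,0.62,0,0.375,-1,-0.05,0.62,0,0.375,-1,-0.05,0.62]
}}

```text
clock: 2.5
ee_pos: [0.4109, -0.3417, 0.2579]
ee_rot: [[0.94, -0.342, -0.0], [-0.342, -0.94, -0.001], [0.0, 0.001, -1.0]]
contact_force: [0.2, 0.0, -0.5]
grip_width: 1.001
grip_force: 0.0
```

{"api": "apply_moves", "payload": {
  "series": [0,0.024,-0.5,-0.05,0,0,0.048,-1,-0.05,0,0,0.048,-1,-0.05,0]
}}

```text
clock: 2.88
ee_pos: [0.4593, -0.2272, 0.2639]
ee_rot: [[0.942, -0.336, 0.001], [-0.336, -0.942, 0.001], [0.001, -0.001, -1.0]]
contact_force: [-1.3, -1.1, -0.7]
grip_width: 1.0
grip_force: 0.0
```

{"api": "apply_moves", "payload": {
  "series": [0,0.025,-0.5,-0.05,0,0,0.05,-1.0,-0.05,0,0,0.05,-1.0,-0.05,0,0,0.05,-1.0,-0.05,0,0,0.05,-1.0,-0.05,0]
}}

```text
clock: 3.5
ee_pos: [0.5038, -0.1219, 0.2695]
ee_rot: [[0.938, -0.347, -0.001], [-0.347, -0.938, -0.001], [-0.0, 0.001, -1.0]]
contact_force: [-0.3, -0.5, -0.4]
grip_width: 0.999
grip_force: 0.0
```

```bash
python3 -c "
from plan import *
plan([(.507,-.1125,.27,-20),(.507,-.1125,.036,-20)])
im,D=bot.get_image('wrist'); cv2.imwrite('pics/w1.png',im)
c=cam('wrist'); P=cloud(c,D)
for m in bot.masks_of('socket_17','wrist'):
    q=P[m['pixels']];q=q[~np.isnan(q[:,0])]
    if len(q)<9: continue
    H=np.percentile(q[:,2],75);t=q[abs(q[:,2]-H)<.004][:,:2].astype(np.float32);print(round(m['confidence'],2),np.round(m['rect']),H.round(4),cv2.minEnclosingCircle(t))
"
```

```text
at [ 0.5038 -0.1219  0.2695] -20.28 t 3.5 w 86.9 F [-0.3 -0.5 -0.4] gf 0.0
   [-0.002, -0.082, -0.004] -0.01
  -- (0.507, -0.1125, 0.27, -20)
   [-0.0, -0.0, 1.0] 0.0
   [-0.0, -0.0, 0.95] 0.0
  -- (0.507, -0.1125, 0.036, -20)
0.92 [427. 153.  70.  56.] 0.0597 ((0.4361773431301117, -0.3112858831882477), 0.02809707075357437)
0.8 [250. 230.  39.  52.] 0.0546 ((0.4227249026298523, -0.07307219505310059), 0.022877542302012444)
0.64 [340. 158.  41.  38.] 0.0494 ((0.4787595272064209, -0.20412124693393707), 0.017883889377117157)
```

View pics/w1.png

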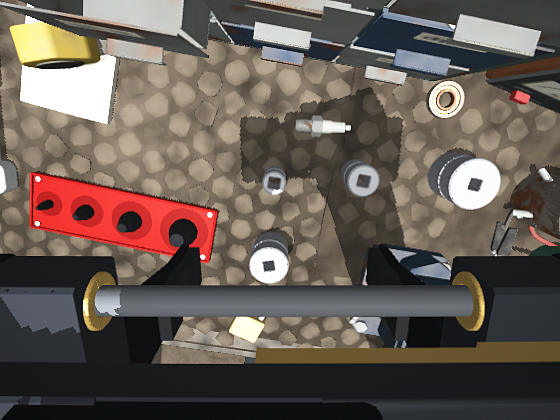

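The wrist view shows all four sockets: 17 at (274,181), 24 at (361,180), 32 at (268,258), 41 at (472,183). It also shows the tray with posts from (45,205) to (184,233). I'll measure the posts and socket 17 from this picture too.

```bash
python3 - <<'E'
from plan import *
im,D=bot.get_image('wrist'); c=cam('wrist'); P=cloud(c,D)
p0=np.array([.507,-.1125])
q=P[(np.hypot(P[...,0]-p0[0],P[...,1]-p0[1])<.025)&(P[...,2]>.03)]
H=np.percentile(q[:,2],75);t=q[abs(q[:,2]-H)<.004];print("17",H.round(4),t.mean(0).round(4),cv2.minEnclosingCircle(t[:,:2].astype(np.float32)))
b,g,r=[im[...,i].astype(int) for i in range(3)]
m=((r>110)&(g<90)&(b<90)).astype(np.uint8); m[:,225:]=0; m[:165]=0
m=cv2.morphologyEx(m,cv2.MORPH_CLOSE,np.ones((25,25)))
ct=max(cv2.findContours(m,0,1)[0],key=cv2.contourArea)[:,0].astype(float)
box=cv2.minAreaRect(onz(c,ct,.010)[:,:2].astype(np.float32)); print("tray",box)
u=np.array([np.cos(np.radians(57.1)),np.sin(np.radians(57.1))])
for s,h in((91.5,.029),(45,.032),(-11,.035),(-77,.038)):
    x=np.array([.5236,.0845])+s/1000*u
    q=P[(np.hypot(P[...,0]-x[0],P[...,1]-x[1])<.02)&(P[...,2]>h-.007)]
    q=q[q[:,2]<h+.006]
    print(x.round(4),len(q),q.mean(0).round(4) if len(q) else "", cv2.minEnclosingCircle(q[:,:2].astype(np.float32)) if len(q) else "")
E
```

```text
17 0.3556 [ 0.5299 -0.1211  0.3564] ((0.5287477970123291, -0.1199837476015091), 0.009533984586596489)
tray ((0.5251282453536987, 0.08417978882789612), (0.22878126800060272, 0.07466626912355423), 57.39194869995117)
[0.5733 0.1613] 43 [0.5744 0.1605 0.0259] ((0.5733489990234375, 0.1608111560344696), 0.003485354594886303)
[0.548  0.1223] 86 [0.5493 0.1208 0.0292] ((0.5492557287216187, 0.1219128966331482), 0.006012977100908756)
[0.5176 0.0753] 143 [0.5197 0.0741 0.0328] ((0.5192524790763855, 0.07539405673742294), 0.00809918437153101)
[0.4818 0.0198] 256 [0.4849 0.0181 0.0363] ((0.48390647768974304, 0.01946593075990677), 0.011174095794558525)
```

{"api": "apply_moves", "payload": {
  "series": [0,0,-0.08,0,-0.01,0,0,-0.08,0.5,-0.01,0,0,-0.08,1,-0.01,0,0,-0.08,1,-0.01]
}}

```text
clock: 4.15
ee_pos: [0.5046, -0.1088, 0.1462]
ee_rot: [[0.942, -0.336, -0.01], [-0.336, -0.942, 0.002], [-0.01, 0.001, -1.0]]
contact_force: [0.0, -0.6, 1.3]
grip_width: 1.0
grip_force: 0.0
```

```bash
python3 - <<'E'
from plan import *
im,D=bot.get_image('wrist'); c=cam('wrist'); P=cloud(c,D)
p0=np.array([.507,-.1125])
q=P[(np.hypot(P[...,0]-p0[0],P[...,1]-p0[1])<.025)&(P[...,2]>.03)&(P[...,2]<.06)]
if len(q):
    H=np.percentile(q[:,2],75);t=q[abs(q[:,2]-H)<.004];print("17",H.round(4),t.mean(0).round(4),cv2.minEnclosingCircle(t[:,:2].astype(np.float32)))
plan([(.508,-.1125,.037,-20)])
E
```

```text
17 0.0484 [ 0.5129 -0.1131  0.0479] ((0.5122401714324951, -0.11275503039360046), 0.01330900564789772)
at [ 0.5072 -0.1092  0.1491] -19.68 t 4.2 w 86.8 F [ 0.7 -0.   0.4] gf 0.0
   [0.015, 0.024, 0.935] 0.011
  -- (0.508, -0.1125, 0.037, -20)
```

{"api": "apply_moves", "payload": {
  "series": [0,0.02,0.024,0.3,0.01,0,0.02,0.024,0.7,0.01,0,0.02,0.024,0.93,0.01,0,0.02,0.024,0.93,0.01,0,0.02,0.024,0.93,0.01,0.5,0.02,0.024,0.93,0.01,1,0.02,0.024,0.93,0.01,1,0.02,0.024,0.93,0.01,1,0.02,0.024,0.93,0.01,1,0.02,0.024,0.93,0.01],
  "grip_force": 25
}}

```text
clock: 5.45
ee_pos: [0.509, -0.1134, 0.0381]
ee_rot: [[0.94, -0.342, -0.0], [-0.342, -0.94, -0.0], [-0.0, 0.0, -1.0]]
contact_force: [-0.1, 0.1, 0.3]
grip_width: 0.517
grip_force: 0.0
```

```bash
python3 -c "
from plan import *
plan([(.508,-.1125,.15,-20),(.5733,.161,.15,57.1),(.5733,.161,.065,57.1)])"
```

```text
at [ 0.509  -0.1134  0.0381] -20.01 t 5.45 w 44.9 F [-0.1  0.1  0.3] gf 0.0
   [-0.01, -0.004, -0.932] -0.0
  -- (0.508, -0.1125, 0.15, -20)
   [-0.115, -1.0, -0.0] -1.0
   [0.405, -1.0, -0.0] -1.0
   [0.199, -0.163, -0.0] -0.692
  -- (0.5733, 0.161, 0.15, 57.1)
   [0.0, -0.0, 0.708] 0.0
  -- (0.5733, 0.161, 0.065, 57.1)
```

{"api": "apply_moves", "payload": {
  "series": [1,0,0,0,0,1,0,0,0,0,1,0,0,0,0,1,0,0,0,0,1,0,0,0,0,1,0,0,-0.2,0,1,0,0,-0.6,0,1,0,0,-1,0,1,0,0,-1,0]
}}

```text
clock: 6.58
ee_pos: [0.5114, -0.1139, 0.1617]
ee_rot: [[0.94, -0.342, 0.008], [-0.342, -0.94, -0.002], [0.008, -0.001, -1.0]]
contact_force: [0.7, 0.4, -1.3]
grip_width: 0.295
grip_force: 25.0
```

{"api": "apply_moves", "payload": {
  "series": [1,0,-0.3,0,0,1,0,-0.7,0,0,1,0,-1,0,0,1,0,-1,0,0]
}}

```text
clock: 7.08
ee_pos: [0.5497, 0.0032, 0.1566]
ee_rot: [[0.942, -0.336, -0.002], [-0.336, -0.942, 0.002], [-0.003, -0.001, -1.0]]
contact_force: [0.4, -0.4, -1.7]
grip_width: 0.293
grip_force: 25.0
```

```bash
python3 -c "
from plan import *
plan([(.5733,.161,.15,57.1),(.5733,.161,.08,57.1)])"
```

```text
at [0.5497 0.0032 0.1566] -19.66 t 7.08 w 25.5 F [ 0.4 -0.4 -1.7] gf 25.0
   [-0.197, -1.0, 0.042] -1.0
   [0.093, -0.296, 0.013] -1.0
   [-0.0, -0.0, -0.0] -0.679
  -- (0.5733, 0.161, 0.15, 57.1)
   [0.0, -0.0, 0.583] -0.0
  -- (0.5733, 0.161, 0.08, 57.1)
```

Gripped (25.5 mm). Next, turn above the tray.

{"api": "apply_moves", "payload": {
  "series": [1,-0.07,-0.33,0.02,-0.33,1,-0.14,-0.67,0.04,-0.67,1,-0.2,-1,0.04,-1,1,-0.2,-1,0.04,-1]
}}

```text
clock: 7.58
ee_pos: [0.5677, 0.1234, 0.1521]
ee_rot: [[0.988, 0.155, -0.002], [0.155, -0.988, 0.002], [-0.002, -0.002, -1.0]]
contact_force: [0.5, -0.6, -2.0]
grip_width: 0.294
grip_force: 25.0
```

{"api": "apply_moves", "payload": {
  "series": [1,0.03,-0.1,0,-0.33,1,0.06,-0.2,0,-0.67,1,0.093,-0.296,0,-1,1,0.093,-0.296,0,-1]
}}

```text
clock: 8.07
ee_pos: [0.5737, 0.1559, 0.1522]
ee_rot: [[0.797, 0.603, -0.002], [0.603, -0.797, -0.001], [-0.002, -0.001, -1.0]]
contact_force: [-0.8, 0.4, -1.0]
grip_width: 0.292
grip_force: 25.0
```

{"api": "apply_moves", "payload": {
  "series": [1,0,0,0,-0.34,1,0,0,0,-0.68,1,0,0,0,-0.68,1,0,0,0,-0.68,1,0,0,0,-0.68]
}}

```text
clock: 8.7
ee_pos: [0.5743, 0.1567, 0.1533]
ee_rot: [[0.55, 0.835, 0.0], [0.835, -0.55, -0.001], [-0.0, 0.0, -1.0]]
contact_force: [0.2, 0.8, -1.5]
grip_width: 0.295
grip_force: 25.0
```

```bash
python3 -c "
from plan import *
plan([(.5733,.161,.08,57.1)])
im,D=bot.get_image('wrist'); cv2.imwrite('pics/w2.png',im)
im,D=bot.get_image('top'); cv2.imwrite('pics/t2.png',cv2.resize(im[120:290,120:380],None,fx=3,fy=3))
"
```

```text
at [0.5743 0.1567 0.1533] 56.64 t 8.7 w 25.7 F [ 0.2  0.8 -1.5] gf 25.0
   [0.025, -0.026, 0.611] -0.016
  -- (0.5733, 0.161, 0.08, 57.1)
```

View pics/w2.png

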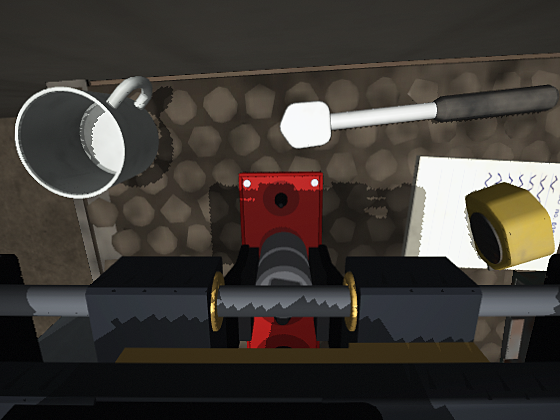

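The wrist view shows socket 17 held upright at about (283,262) and its post ahead at (281,200), with the mug and tape clear. I'll measure both in this camera.

```bash
cat >> h.py <<'E'
from scipy.optimize import least_squares
def held(rad,zoff=-.03):
    """axis of the held socket from wrist depth (circle fit, known radius) relative to TCP, and tray pose"""
    o=bot.observe(); p=np.array(o["ee_pos"]); im,D=bot.get_image("wrist"); c=cam("wrist"); P=cloud(c,D)
    m=(np.hypot(P[...,0]-p[0],P[...,1]-p[1])<rad+.012)&(P[...,2]<p[2]-.008)&(P[...,2]>p[2]-.05)
    # keep away from fingers: |tool y|<rad*.7
    R=np.array(o["ee_rot"]); L=(P-p)@R
    m&=abs(L[...,1])<rad*.75
    q=L[m][:,:2]
    f=least_squares(lambda s:np.hypot(q[:,0]-s[0],q[:,1]-s[1])-rad,[0,0],loss="soft_l1",f_scale=.001)
    print("held: n",len(q),"tool xy offset",f.x.round(4),"rms",np.sqrt(np.mean(f.fun**2)).round(4),"zmax/min",L[m][:,2].min().round(4),L[m][:,2].max().round(4))
    return P,p,R,im,c
def post(P,x,h):
    q=P[(np.hypot(P[...,0]-x[0],P[...,1]-x[1])<.02)&(P[...,2]>h-.007)&(P[...,2]<h+.004)]
    if len(q): print("post",len(q),q.mean(0).round(4),cv2.minEnclosingCircle(q[:,:2].astype(np.float32)))
E
python3 -c "
from plan import *
P,p,R,im,c=held(.013); print(p.round(4)); post(P,(.5733,.161),.029)"
```

```text
held: n 914 tool xy offset [ 0.0003 -0.0003] rms 0.0015 zmax/min 0.008 0.0382
[0.5743 0.1571 0.1533]
post 63 [0.5752 0.1629 0.0264] ((0.574897289276123, 0.16240674257278442), 0.003661944530904293)
```

```bash
python3 -c "
from plan import *
plan([(.5742,.1617,.08,57.1),(.5742,.1617,.046,57.1)])"
```

```text
at [0.5743 0.1572 0.1534] 56.72 t 8.85 w 25.9 F [-0.1 -0.2 -1.4] gf 25.0
   [0.031, -0.021, 0.611] -0.013
  -- (0.5742, 0.1617, 0.08, 57.1)
   [0.0, -0.0, 0.284] -0.0
  -- (0.5742, 0.1617, 0.046, 57.1)
```

{"api": "apply_moves", "payload": {
  "series": [1,0.03,-0.02,0,-0.013,1,0.03,-0.02,0.3,-0.013,1,0.03,-0.02,0.6,-0.013,1,0.03,-0.02,0.65,-0.013,1,0.03,-0.02,0.7,-0.013,1,0.03,-0.02,0.75,-0.013,1,0.03,-0.02,0.8,-0.013,1,0.03,-0.02,0.84,-0.013,1,0.03,-0.02,0.88,-0.013,1,0.03,-0.02,0.88,-0.013]
}}

```text
clock: 10.1
ee_pos: [0.574, 0.1614, 0.0474]
ee_rot: [[0.543, 0.84, -0.001], [0.84, -0.543, -0.0], [-0.001, -0.0, -1.0]]
contact_force: [0.0, -0.7, -1.1]
grip_width: 0.292
grip_force: 25.0
```

{"api": "apply_moves", "payload": {
  "series": [1,0,0,0.015,0,1,0,0,0.022,0,1,0,0,0.022,0]
}}

```text
clock: 10.48
ee_pos: [0.5743, 0.1616, 0.0452]
ee_rot: [[0.543, 0.84, 0.0], [0.84, -0.543, 0.0], [0.0, 0.0, -1.0]]
contact_force: [0.2, -0.3, -1.2]
grip_width: 0.291
grip_force: 25.0
```

{"api": "apply_moves", "payload": {
  "series": [0.5,0,0,0,0,0.5,0,0,0,0,0.5,0,0,0,0,0.5,0,0,0,0,0.3,0,0,-0.2,0,0,0,0,-0.5,0,0,0,0,-1,0,0,0,0,-1,0,0,0,0,-1,0]
}}

```text
clock: 11.6
ee_pos: [0.574, 0.1612, 0.165]
ee_rot: [[0.543, 0.84, 0.0], [0.84, -0.543, -0.001], [-0.0, 0.0, -1.0]]
contact_force: [-0.4, -0.5, 0.3]
grip_width: 0.96
grip_force: 0.0
```

```bash
python3 -c "
from plan import *
plan([(.54,0.0,.17,-20),(.4775,-.2043,.17,-20),(.4775,-.2043,.039,-20)])
c=cam('top');im,D=bot.get_image('wrist');c=cam('wrist');P=cloud(c,D)
q=P[(np.hypot(P[...,0]-.574,P[...,1]-.161)<.012)&(P[...,2]>.02)&(P[...,2]<.07)]
print(len(q),np.percentile(q[:,2],[50,90]).round(4) if len(q) else 0, q.mean(0))
cv2.imwrite('pics/w3.png',im)"
```

```text
at [0.574  0.1612 0.165 ] 57.13 t 11.6 w 83.5 F [-0.4 -0.5  0.3] gf 0.0
   [-1.0, 0.383, -0.033] 1.0
   [-0.196, 0.23, -0.009] 1.0
   [0.0, -0.0, 0.0] 0.692
  -- (0.54, 0.0, 0.17, -20)
   [0.052, 1.0, 0.0] 0.0
   [0.041, 0.778, 0.0] 0.0
  -- (0.4775, -0.2043, 0.17, -20)
   [-0.0, -0.0, 1.0] 0.0
   [-0.0, -0.0, 0.092] 0.0
  -- (0.4775, -0.2043, 0.039, -20)
609 [0.051  0.0522] [0.57329741 0.15984135 0.04755737]
```

View pics/w3.png

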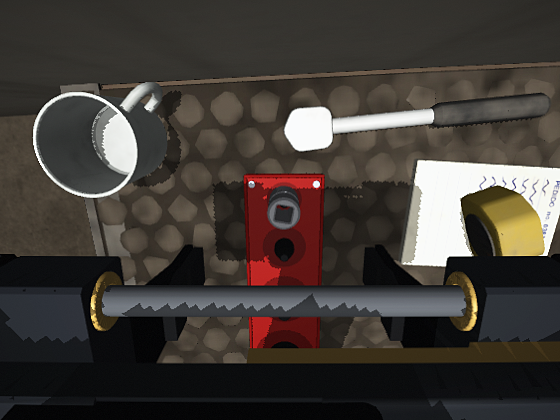

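Socket 17 is seated: its top is at z ≈ 0.052 and it stands at (284,208), with post_24 at (284,250). On to socket 24.

{"api": "apply_moves", "payload": {
  "series": [0,-0.33,0.12,-0.03,0.3,0,-0.67,0.25,-0.03,0.67,0,-1,0.383,-0.03,1,0,-1,0.383,-0.03,1]
}}

```text
clock: 12.15
ee_pos: [0.5463, 0.0311, 0.1669]
ee_rot: [[0.882, 0.471, -0.004], [0.471, -0.882, -0.003], [-0.005, 0.001, -1.0]]
contact_force: [-0.2, 0.6, -0.8]
grip_width: 0.998
grip_force: 0.0
```

{"api": "apply_moves", "payload": {
  "series": [0,-0.1,0.1,0,0.33,0,-0.196,0.23,0,0.67,0,-0.196,0.23,0,1,0,-0.196,0.23,0,1]
}}

```text
clock: 12.65
ee_pos: [0.5398, 0.0013, 0.1677]
ee_rot: [[1.0, 0.001, -0.002], [0.001, -1.0, 0.0], [-0.002, -0.0, -1.0]]
contact_force: [-0.5, 0.3, 0.1]
grip_width: 1.0
grip_force: 0.0
```

{"api": "apply_moves", "payload": {
  "series": [0,0,0,0,0.35,0,0,0,0,0.69,0,0,0,0,0.69,0,0,0,0,0.69]
}}

```text
clock: 13.15
ee_pos: [0.5401, 0.001, 0.1683]
ee_rot: [[0.942, -0.336, -0.001], [-0.336, -0.942, 0.0], [-0.001, -0.0, -1.0]]
contact_force: [-0.0, 0.5, -0.3]
grip_width: 1.001
grip_force: 0.0
```

{"api": "apply_moves", "payload": {
  "series": [0,0.025,0.5,0,0,0,0.05,1,0,0,0,0.05,1,0,0]
}}

```text
clock: 13.52
ee_pos: [0.5032, -0.12, 0.1684]
ee_rot: [[0.938, -0.347, -0.001], [-0.347, -0.938, -0.002], [-0.001, 0.003, -1.0]]
contact_force: [-0.5, 0.0, -0.5]
grip_width: 1.002
grip_force: 0.0
```

{"api": "apply_moves", "payload": {
  "series": [0,0.02,0.4,0,0,0,0.04,0.778,0,0,0,0.04,0.778,0,0,0,0.04,0.778,0,0,0,0.04,0.778,0,0]
}}

```text
clock: 14.15
ee_pos: [0.4784, -0.2022, 0.1687]
ee_rot: [[0.941, -0.337, 0.0], [-0.337, -0.941, 0.001], [0.0, -0.001, -1.0]]
contact_force: [0.7, -0.5, 0.1]
grip_width: 1.0
grip_force: 0.0
```

```bash
cat >> h.py <<'E'
def sock(x,h,d):
    im,D=bot.get_image('wrist'); P=cloud(cam('wrist'),D)
    q=P[(np.hypot(P[...,0]-x[0],P[...,1]-x[1])<d/2+.01)&(P[...,2]>h-.005)&(P[...,2]<h+.005)]
    if len(q)>5: print("sock",len(q),q.mean(0).round(4),cv2.minEnclosingCircle(q[:,:2].astype(np.float32)))
E
python3 -c "
from plan import *
sock((.4775,-.2043),.05,.035); plan([(.4775,-.2043,.15,-20),(.4775,-.2043,.039,-20)])"
```

```text
sock 1247 [ 0.479  -0.2048  0.0491] ((0.4783337414264679, -0.20458298921585083), 0.017803426831960678)
at [ 0.4784 -0.2023  0.1687] -19.73 t 14.2 w 86.8 F [-0.3  0.4  0.2] gf 0.0
   [-0.001, 0.018, 0.156] 0.009
  -- (0.4775, -0.2043, 0.15, -20)
   [-0.0, -0.0, 0.925] 0.0
  -- (0.4775, -0.2043, 0.039, -20)
```

{"api": "apply_moves", "payload": {
  "series": [0.3,0.005,0.018,0,0.01,0.3,0.005,0.018,0.4,0.01,0.3,0.005,0.018,0.8,0.01,0.3,0.005,0.018,0.8,0.01]
}}

```text
clock: 14.7
ee_pos: [0.4751, -0.205, 0.07]
ee_rot: [[0.939, -0.345, -0.007], [-0.345, -0.939, 0.003], [-0.008, -0.0, -1.0]]
contact_force: [-0.4, 0.2, 0.5]
grip_width: 0.717
grip_force: 0.0
```

{"api": "apply_moves", "payload": {
  "series": [0.3,0,0,0.15,0,0.3,0,0,0.28,0,0.3,0,0,0.28,0,0.3,0,0,0.28,0,1,0,0,0.28,0,1,0,0,0.28,0,1,0,0,0.28,0,1,0,0,0.28,0,1,0,0,0.28,0,1,0,0,0.28,0]
}}

```text
clock: 15.95
ee_pos: [0.4778, -0.206, 0.0393]
ee_rot: [[0.938, -0.345, 0.0], [-0.345, -0.938, 0.0], [0.0, -0.0, -1.0]]
contact_force: [-1.0, 1.6, 3.6]
grip_width: 0.401
grip_force: 25.0
```

{"api": "apply_moves", "payload": {
  "series": [1,0,0,0,0,1,0,0,-0.2,0,1,0,0,-0.6,0,1,0,0,-1,0,1,0,0,-1,0]
}}

```text
clock: 16.58
ee_pos: [0.4795, -0.2075, 0.1622]
ee_rot: [[0.938, -0.346, 0.007], [-0.346, -0.938, -0.003], [0.008, 0.001, -1.0]]
contact_force: [-0.4, 0.5, -2.7]
grip_width: 0.398
grip_force: 25.0
```

```bash
python3 -c "
from plan import *
plan([(.54,0.0,.165,-20),(.5492,.1223,.155,57.1)])"
```

```text
at [ 0.4795 -0.2075  0.1622] -20.24 t 16.57 w 34.6 F [-0.4  0.5 -2.7] gf 25.0
   [-0.07, -1.0, -0.013] -0.008
   [-0.052, -0.797, -0.01] -0.0
  -- (0.54, 0.0, 0.165, -20)
   [-0.277, -0.984, 0.083] -1.0
   [0.0, 0.0, 0.0] -1.0
   [0.0, 0.0, 0.0] -0.692
  -- (0.5492, 0.1223, 0.155, 57.1)
```

{"api": "apply_moves", "payload": {
  "series": [1,-0.02,-0.3,0,0,1,-0.05,-0.7,0,0,1,-0.07,-1,0,0,1,-0.07,-1,0,0]
}}

```text
clock: 17.08
ee_pos: [0.5106, -0.0873, 0.1573]
ee_rot: [[0.941, -0.34, -0.003], [-0.34, -0.941, 0.002], [-0.003, -0.001, -1.0]]
contact_force: [-0.4, -1.4, -2.2]
grip_width: 0.401
grip_force: 25.0
```

{"api": "apply_moves", "payload": {
  "series": [1,-0.02,-0.4,0,0,1,-0.05,-0.8,0,0,1,-0.05,-0.8,0,0]
}}

```text
clock: 17.45
ee_pos: [0.5385, 0.005, 0.1578]
ee_rot: [[0.941, -0.34, -0.002], [-0.34, -0.941, 0.002], [-0.002, -0.001, -1.0]]
contact_force: [-0.1, -1.4, -2.5]
grip_width: 0.404
grip_force: 25.0
```

{"api": "apply_moves", "payload": {
  "series": [1,-0.1,-0.33,0,-0.33,1,-0.2,-0.67,0.05,-0.67,1,-0.28,-0.98,0.05,-1,1,-0.28,-0.98,0.05,-1]
}}

```text
clock: 17.95
ee_pos: [0.5469, 0.1252, 0.1518]
ee_rot: [[0.989, 0.151, -0.002], [0.151, -0.989, 0.001], [-0.002, -0.001, -1.0]]
contact_force: [0.5, -0.0, -2.5]
grip_width: 0.403
grip_force: 25.0
```

{"api": "apply_moves", "payload": {
  "series": [1,0,0,0,-0.33,1,0,0,0,-0.67,1,0,0,0,-1,1,0,0,0,-1]
}}

```text
clock: 18.45
ee_pos: [0.5474, 0.1205, 0.1519]
ee_rot: [[0.801, 0.599, -0.002], [0.599, -0.801, -0.002], [-0.003, 0.0, -1.0]]
contact_force: [0.5, 0.0, -1.1]
grip_width: 0.4
grip_force: 25.0
```

{"api": "apply_moves", "payload": {
  "series": [1,0,0,0,-0.34,1,0,0,0,-0.69,1,0,0,0,-0.69,1,0,0,0,-0.69,1,0,0,0,-0.69]
}}

```text
clock: 19.08
ee_pos: [0.5477, 0.1231, 0.153]
ee_rot: [[0.549, 0.836, -0.0], [0.836, -0.549, -0.001], [-0.0, 0.0, -1.0]]
contact_force: [-0.5, -0.3, -2.0]
grip_width: 0.403
grip_force: 25.0
```

```bash
python3 -c "
from plan import *
P,p,R,im,c=held(.0175); print(p.round(4)); post(P,(.5492,.1223),.032)
plan([(.5492,.1223,.08,57.1),(.5492,.1223,.0465,57.1)])"
```

```text
held: n 1080 tool xy offset [ 0.0007 -0.0004] rms 0.0013 zmax/min 0.008 0.0392
[0.5477 0.1231 0.153 ]
post 144 [0.5501 0.1242 0.0296] ((0.548708438873291, 0.12232339382171631), 0.005429329350590706)
at [0.5477 0.1233 0.1531] 56.76 t 19.12 w 34.8 F [-0.2 -0.2 -1.9] gf 25.0
   [-0.0, 0.015, 0.609] -0.012
  -- (0.5492, 0.1223, 0.08, 57.1)
   [-0.0, -0.0, 0.279] 0.0
  -- (0.5492, 0.1223, 0.0465, 57.1)
```

{"api": "apply_moves", "payload": {
  "series": [1,-0.003,0.015,0.3,-0.012,1,-0.003,0.015,0.6,-0.012,1,-0.003,0.015,0.65,-0.012,1,-0.003,0.015,0.7,-0.012,1,-0.003,0.015,0.75,-0.012,1,-0.003,0.015,0.8,-0.012,1,-0.003,0.015,0.84,-0.012,1,-0.003,0.015,0.88,-0.012,1,-0.003,0.015,0.88,-0.012]
}}

```text
clock: 20.25
ee_pos: [0.5488, 0.122, 0.0471]
ee_rot: [[0.542, 0.841, -0.001], [0.841, -0.542, -0.0], [-0.001, -0.0, -1.0]]
contact_force: [-0.2, -0.6, -1.5]
grip_width: 0.399
grip_force: 25.0
```

{"api": "apply_moves", "payload": {
  "series": [1,0,0,0.01,0,1,0,0,0.01,0,0.55,0,0,0.01,0,0.55,0,0,0.01,0,0.55,0,0,0.01,0,0.4,0,0,-0.1,0,0,0,0,-0.5,0,0,0,0,-1,0,0,0,0,-1,0,0,0,0,-1,0]
}}

```text
clock: 21.5
ee_pos: [0.5488, 0.1218, 0.1679]
ee_rot: [[0.542, 0.84, 0.0], [0.84, -0.542, -0.001], [-0.0, 0.001, -1.0]]
contact_force: [-0.6, -0.6, -0.7]
grip_width: 0.928
grip_force: 0.0
```

```bash
python3 -c "
from plan import *
sock((.549,.122),.057,.035)
plan([(.4218,-.0733,.165,-20)])"
```

```text
sock 1280 [0.549  0.1234 0.0551] ((0.5487616658210754, 0.12287778407335281), 0.017737511545419693)
at [0.5482 0.1216 0.1669] 57.19 t 21.55 w 83.0 F [-0.4 -0.5 -0.3] gf 0.0
   [-1.0, -0.003, 0.008] 1.0
   [-0.823, 0.447, 0.007] 1.0
   [0.0, -0.0, 0.0] 0.694
  -- (0.4218, -0.0733, 0.165, -20)
```

{"api": "apply_moves", "payload": {
  "series": [0,-0.33,0,0,0.33,0,-0.67,0,0,0.67,0,-1,0,0,1,0,-1,0,0,1]
}}

```text
clock: 22.05
ee_pos: [0.4814, 0.0182, 0.1658]
ee_rot: [[0.881, 0.474, -0.005], [0.474, -0.881, -0.002], [-0.005, -0.0, -1.0]]
contact_force: [0.4, 0.1, -0.2]
grip_width: 1.001
grip_force: 0.0
```

{"api": "apply_moves", "payload": {
  "series": [0,-0.3,0.15,0,0.33,0,-0.6,0.3,0,0.67,0,-0.823,0.447,0,1,0,-0.823,0.447,0,1]
}}

```text
clock: 22.55
ee_pos: [0.4218, -0.0742, 0.1666]
ee_rot: [[1.0, -0.004, -0.002], [-0.004, -1.0, -0.0], [-0.002, 0.0, -1.0]]
contact_force: [0.8, 0.2, 0.9]
grip_width: 0.998
grip_force: 0.0
```

{"api": "apply_moves", "payload": {
  "series": [0,0,0,0,0.35,0,0,0,0,0.694,0,0,0,0,0.694,0,0,0,0,0.694,0,0,0,0,0.694]
}}

```text
clock: 23.18
ee_pos: [0.4231, -0.0727, 0.1674]
ee_rot: [[0.941, -0.339, -0.0], [-0.339, -0.941, 0.0], [-0.0, -0.0, -1.0]]
contact_force: [0.1, -0.1, 0.4]
grip_width: 1.0
grip_force: 0.0
```

```bash
python3 -c "
from plan import *
sock((.4218,-.0733),.055,.045); plan([(.4218,-.0733,.07,-20),(.4218,-.0733,.041,-20)])"
```

```text
sock 2268 [ 0.4233 -0.0741  0.0543] ((0.4221495985984802, -0.07387760281562805), 0.023010563105344772)
at [ 0.423  -0.0728  0.1674] -19.88 t 23.23 w 86.6 F [-0.5 -0.4 -0.2] gf 0.0
   [-0.008, 0.007, 0.812] 0.004
  -- (0.4218, -0.0733, 0.07, -20)
   [-0.0, 0.0, 0.241] 0.0
  -- (0.4218, -0.0733, 0.041, -20)
```

{"api": "apply_moves", "payload": {
  "series": [0.2,-0.003,0.01,0,0.004,0.2,-0.003,0.01,0.4,0.004,0.2,-0.003,0.01,0.8,0.004,0.2,-0.003,0.01,0.8,0.004]
}}

```text
clock: 23.72
ee_pos: [0.4195, -0.0738, 0.0692]
ee_rot: [[0.939, -0.343, -0.008], [-0.343, -0.939, 0.001], [-0.008, 0.001, -1.0]]
contact_force: [-0.3, 0.0, 0.4]
grip_width: 0.808
grip_force: 0.0
```

{"api": "apply_moves", "payload": {
  "series": [0.2,0,0,0.15,0,0.2,0,0,0.25,0,0.2,0,0,0.25,0,0.2,0,0,0.25,0,1,0,0,0.25,0,1,0,0,0.25,0,1,0,0,0.25,0,1,0,0,0.25,0,1,0,0,0.25,0,1,0,0,0.25,0],
  "grip_force": 30
}}

```text
clock: 24.98
ee_pos: [0.4223, -0.074, 0.0416]
ee_rot: [[0.939, -0.343, 0.0], [-0.343, -0.939, -0.0], [0.0, -0.0, -1.0]]
contact_force: [-0.1, 1.5, 4.3]
grip_width: 0.513
grip_force: 30.0
```

{"api": "apply_moves", "payload": {
  "series": [1,0,0,0,0,1,0,0,-0.2,0,1,0,0,-0.6,0,1,0,0,-1,0,1,0,0,-1,0]
}}

```text
clock: 25.6
ee_pos: [0.424, -0.0744, 0.164]
ee_rot: [[0.939, -0.344, 0.007], [-0.344, -0.939, -0.001], [0.007, -0.001, -1.0]]
contact_force: [0.9, 0.0, -4.0]
grip_width: 0.509
grip_force: 30.0
```

```bash
python3 -c "
from plan import *
plan([(.5188,.0752,.16,57.1)])"
```

```text
at [ 0.424  -0.0744  0.164 ] -20.13 t 25.6 w 44.3 F [ 0.9  0.  -4. ] gf 30.0
   [0.217, -1.0, 0.023] -1.0
   [0.296, -0.343, 0.01] -1.0
   [-0.0, 0.0, 0.0] -0.696
  -- (0.5188, 0.0752, 0.16, 57.1)
```

{"api": "apply_moves", "payload": {
  "series": [1,0.07,-0.33,0.02,-0.33,1,0.14,-0.67,0.02,-0.67,1,0.217,-1,0.02,-1,1,0.217,-1,0.02,-1]
}}

```text
clock: 26.1
ee_pos: [0.4879, 0.0329, 0.1571]
ee_rot: [[0.988, 0.154, -0.002], [0.154, -0.988, 0.003], [-0.002, -0.003, -1.0]]
contact_force: [-0.4, -0.4, -4.6]
grip_width: 0.514
grip_force: 30.0
```

{"api": "apply_moves", "payload": {
  "series": [1,0.1,-0.1,0,-0.33,1,0.2,-0.2,0,-0.67,1,0.296,-0.343,0,-1,1,0.296,-0.343,0,-1]
}}

```text
clock: 26.6
ee_pos: [0.5157, 0.0761, 0.1573]
ee_rot: [[0.797, 0.604, -0.003], [0.604, -0.797, 0.001], [-0.002, -0.002, -1.0]]
contact_force: [0.0, 0.1, -3.7]
grip_width: 0.514
grip_force: 30.0
```

{"api": "apply_moves", "payload": {
  "series": [1,0,0,0,-0.35,1,0,0,0,-0.696,1,0,0,0,-0.696,1,0,0,0,-0.696,1,0,0,0,-0.696]
}}

```text
clock: 27.22
ee_pos: [0.5166, 0.0753, 0.1589]
ee_rot: [[0.544, 0.839, -0.0], [0.839, -0.544, -0.001], [-0.001, 0.0, -1.0]]
contact_force: [-0.4, 0.4, -4.1]
grip_width: 0.51
grip_force: 30.0
```

```bash
python3 -c "
from plan import *
P,p,R,im,c=held(.0225); print(p.round(4)); post(P,(.5188,.0752),.035)
plan([(.5188,.0752,.0486,57.1)])"
```

```text
held: n 1282 tool xy offset [ 0.0004 -0.0004] rms 0.0005 zmax/min 0.008 0.0416
[0.5166 0.0753 0.1589]
post 259 [0.5203 0.0775 0.033 ] ((0.5195211172103882, 0.07604363560676575), 0.00814544502645731)
at [0.5167 0.0754 0.159 ] 57.04 t 27.27 w 44.9 F [ 0.9 -0.7 -3.5] gf 30.0
   [0.008, 0.016, 0.92] -0.002
  -- (0.5188, 0.0752, 0.0486, 57.1)
```

{"api": "apply_moves", "payload": {
  "series": [1,0.009,0.018,0.3,0,1,0.009,0.018,0.6,0,1,0.009,0.018,0.66,0,1,0.009,0.018,0.71,0,1,0.009,0.018,0.76,0,1,0.009,0.018,0.81,0,1,0.009,0.018,0.86,0,1,0.009,0.018,0.9,0,1,0.009,0.018,0.91,0,1,0.009,0.018,0.91,0]
}}

```text
clock: 28.52
ee_pos: [0.5193, 0.0755, 0.0499]
ee_rot: [[0.543, 0.84, 0.0], [0.84, -0.543, 0.0], [0.0, 0.0, -1.0]]
contact_force: [0.3, -0.9, -3.4]
grip_width: 0.515
grip_force: 30.0
```

{"api": "apply_moves", "payload": {
  "series": [1,0,0,0.012,0,1,0,0,0.012,0,0.4,0,0,0.012,0,0.4,0,0,0.012,0,0.4,0,0,0.012,0,0.3,0,0,-0.1,0,0,0,0,-0.5,0,0,0,0,-1,0,0,0,0,-1,0,0,0,0,-1,0]
}}

```text
clock: 29.78
ee_pos: [0.519, 0.0751, 0.1704]
ee_rot: [[0.543, 0.84, 0.001], [0.84, -0.543, -0.001], [-0.0, 0.001, -1.0]]
contact_force: [0.1, -0.5, 0.1]
grip_width: 0.979
grip_force: 0.0
```

```bash
python3 -c "
from plan import *
sock((.519,.0755),.062,.045)
plan([(.54,0,.17,-20),(.4357,-.313,.17,-20)])"
```

```text
sock 2320 [0.5193 0.0769 0.0602] ((0.5186636447906494, 0.07593104243278503), 0.022763894870877266)
at [0.5185 0.075  0.1694] 57.13 t 29.82 w 86.1 F [-0.5 -0.4 -0.3] gf 0.0
   [-0.428, 0.49, -0.005] 1.0
   [0.0, -0.0, 0.0] 1.0
   [0.0, -0.0, 0.0] 0.692
  -- (0.54, 0, 0.17, -20)
   [0.027, 1.0, 0.0] 0.0
   [0.027, 1.0, 0.0] 0.0
   [0.021, 0.748, 0.0] 0.0
  -- (0.4357, -0.313, 0.17, -20)
```

{"api": "apply_moves", "payload": {
  "series": [0,-0.15,0.17,0,0.33,0,-0.3,0.35,0,0.67,0,-0.428,0.49,0,1,0,-0.428,0.49,0,1]
}}

```text
clock: 30.32
ee_pos: [0.5401, -0.0015, 0.1684]
ee_rot: [[0.88, 0.476, -0.003], [0.476, -0.88, -0.001], [-0.003, -0.001, -1.0]]
contact_force: [0.0, 0.7, 0.3]
grip_width: 0.999
grip_force: 0.0
```

{"api": "apply_moves", "payload": {
  "series": [0,0,0,0,0.33,0,0,0,0,0.67,0,0,0,0,1,0,0,0,0,1]
}}

```text
clock: 30.82
ee_pos: [0.54, 0.0019, 0.1692]
ee_rot: [[1.0, 0.004, -0.002], [0.004, -1.0, 0.0], [-0.002, -0.0, -1.0]]
contact_force: [0.3, -0.2, -0.5]
grip_width: 1.003
grip_force: 0.0
```

{"api": "apply_moves", "payload": {
  "series": [0,0,0,0,0.35,0,0,0,0,0.692,0,0,0,0,0.692,0,0,0,0,0.692]
}}

```text
clock: 31.32
ee_pos: [0.5405, 0.0009, 0.1697]
ee_rot: [[0.942, -0.337, -0.0], [-0.337, -0.942, 0.0], [-0.001, -0.0, -1.0]]
contact_force: [0.5, 0.5, -0.1]
grip_width: 0.998
grip_force: 0.0
```

{"api": "apply_moves", "payload": {
  "series": [0,0.014,0.5,0,0,0,0.027,1,0,0,0,0.027,1,0,0]
}}

```text
clock: 31.7
ee_pos: [0.5008, -0.1189, 0.1696]
ee_rot: [[0.938, -0.348, -0.002], [-0.348, -0.938, -0.002], [-0.001, 0.003, -1.0]]
contact_force: [-0.2, -0.0, 0.1]
grip_width: 1.001
grip_force: 0.0
```

{"api": "apply_moves", "payload": {
  "series": [0,0.014,0.5,0,0,0,0.027,1,0,0,0,0.027,1,0,0]
}}

```text
clock: 32.08
ee_pos: [0.4631, -0.2318, 0.1697]
ee_rot: [[0.938, -0.347, -0.001], [-0.347, -0.938, -0.002], [-0.0, 0.002, -1.0]]
contact_force: [0.8, -0.0, -0.2]
grip_width: 1.001
grip_force: 0.0
```

{"api": "apply_moves", "payload": {
  "series": [0,0.01,0.4,0,0,0,0.02,0.748,0,0,0,0.02,0.748,0,0,0,0.02,0.748,0,0,0,0.02,0.748,0,0]
}}

```text
clock: 32.7
ee_pos: [0.4376, -0.3105, 0.1699]
ee_rot: [[0.941, -0.338, 0.0], [-0.338, -0.941, 0.001], [0.0, -0.001, -1.0]]
contact_force: [0.4, -0.1, -0.4]
grip_width: 1.0
grip_force: 0.0
```

```bash
python3 -c "
from plan import *
sock((.4357,-.313),.06,.055); plan([(.4357,-.313,.09,-20),(.4357,-.313,.053,-20)])
c=cam('top');P=cloud(c,bot.get_image('wrist')[1]*0+bot.get_image('top')[1])
im,D=bot.get_image('wrist');cv2.imwrite('pics/w4.png',im);P=cloud(cam('wrist'),D)
q=P[(np.hypot(P[...,0]-.367,P[...,1]+.404)<.045)&(P[...,2]<.14)&(P[...,2]>.06)];print('tin',len(q),q[:,2].max() if len(q) else 0, q.mean(0))
q=P[(P[...,0]>.4)&(P[...,0]<.55)&(P[...,1]<-.36)&(P[...,1]>-.5)&(P[...,2]<.14)&(P[...,2]>.07)];print('box',len(q), q.min(0),q.max(0))
"
```

```text
sock 3551 [ 0.4374 -0.3138  0.0593] ((0.4362695813179016, -0.313015878200531), 0.027925388887524605)
at [ 0.4374 -0.3108  0.1699] -19.78 t 32.75 w 87.1 F [-0.4 -0.1  0.1] gf 0.0
   [-0.007, 0.022, 0.666] 0.008
  -- (0.4357, -0.313, 0.09, -20)
   [0.0, 0.0, 0.309] -0.0
  -- (0.4357, -0.313, 0.053, -20)
tin 3565 0.08812481965131796 [ 0.38157503 -0.40940353  0.0759617 ]
box 29177 [ 0.40000004 -0.48675176  0.07000219] [ 0.54986543 -0.36682491  0.1367515 ]
```

View pics/w4.png

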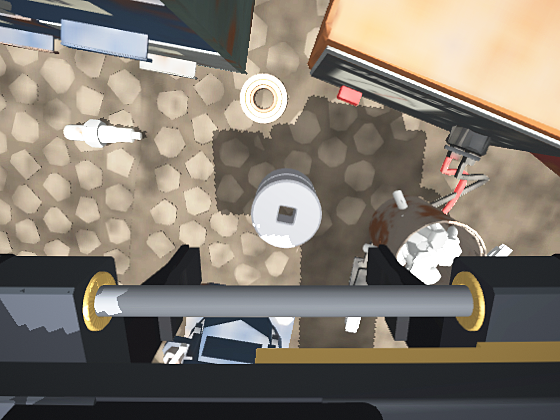

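The wrist view shows socket 41 at (286,212) and the tin at about (430,230) on the right, with the orange tester behind. Before descending I'll check the clearance of the body's footprint.

```bash
python3 -c "
from plan import *
t=np.radians(-20);A=np.array([[np.cos(t),np.sin(t)],[np.sin(t),-np.cos(t)]])
for n in('wrist','top','scene'):
    P=cloud(cam(n),bot.get_image(n)[1]); L=(P[...,:2]-[.436,-.313])@A
    m=(abs(L[...,0])<.06)&(abs(L[...,1])<.125)&(P[...,2]>.07)&(P[...,2]<.135)
    q=np.c_[L[m],P[m][:,2]]
    for lo in np.arange(-.06,.06,.02):
        s=q[(q[:,0]>=lo)&(q[:,0]<lo+.02)]
        if len(s): print(n,round(lo,2),len(s),s.min(0).round(3),s.max(0).round(3))
"
```

```text
wrist -0.06 110 [-0.049  0.098  0.077] [-0.04   0.116  0.088]
wrist -0.04 903 [-0.04   0.079  0.07 ] [-0.02   0.125  0.087]
wrist -0.02 925 [-0.02  0.08  0.07] [-0.     0.125  0.087]
wrist 0.0 231 [0.    0.097 0.07 ] [0.004 0.125 0.085]
wrist 0.04 405 [0.047 0.11  0.07 ] [0.06  0.125 0.087]
scene -0.06 71 [-0.06   0.081  0.07 ] [-0.04   0.125  0.09 ]
scene -0.04 124 [-0.04   0.078  0.07 ] [-0.02   0.124  0.089]
scene -0.02 98 [-0.019  0.08   0.071] [-0.     0.125  0.09 ]
scene 0.0 36 [0.    0.097 0.071] [0.006 0.125 0.087]
scene 0.04 31 [0.048 0.109 0.072] [0.06  0.124 0.088]
```

{"api": "apply_moves", "payload": {
  "series": [0.1,-0.005,0.021,0,0.008,0.1,-0.005,0.021,0.3,0.008,0.1,-0.005,0.021,0.6,0.008,0.1,-0.005,0.021,0.6,0.008]
}}

```text
clock: 33.55
ee_pos: [0.4331, -0.3138, 0.0958]
ee_rot: [[0.938, -0.346, -0.005], [-0.346, -0.938, 0.003], [-0.006, -0.001, -1.0]]
contact_force: [0.7, 0.2, 0.9]
grip_width: 0.903
grip_force: 0.0
```

{"api": "apply_moves", "payload": {
  "series": [0.1,0,0,0.2,0,0.1,0,0,0.355,0,0.1,0,0,0.355,0,0.1,0,0,0.355,0,1,0,0,0.355,0,1,0,0,0.355,0,1,0,0,0.355,0,1,0,0,0.355,0,1,0,0,0.355,0,1,0,0,0.355,0],
  "grip_force": 40
}}

```text
clock: 34.8
ee_pos: [0.4356, -0.3137, 0.0556]
ee_rot: [[0.939, -0.345, 0.001], [-0.345, -0.939, 0.001], [0.0, -0.001, -1.0]]
contact_force: [0.2, 4.5, 5.7]
grip_width: 0.628
grip_force: 40.0
```

{"api": "apply_moves", "payload": {
  "series": [1,0,0,0,0,1,0,0,-0.2,0,1,0,0,-0.6,0,1,0,0,-1,0,1,0,0,-1,0]
}}

```text
clock: 35.42
ee_pos: [0.4361, -0.3168, 0.1778]
ee_rot: [[0.938, -0.346, 0.005], [-0.346, -0.938, -0.005], [0.006, 0.003, -1.0]]
contact_force: [0.5, -0.6, -6.8]
grip_width: 0.625
grip_force: 40.0
```

```bash
python3 -c "
from plan import *
plan([(.525,-.04,.18,-20),(.483,.0195,.175,57.1)])"
```

```text
at [ 0.4361 -0.3168  0.1778] -20.26 t 35.42 w 54.4 F [ 0.5 -0.6 -6.8] gf 40.0
   [-0.043, -1.0, -0.008] -0.009
   [-0.038, -1.0, -0.007] -0.0
   [-0.017, -0.421, -0.003] -0.0
  -- (0.525, -0.04, 0.18, -20)
   [-0.498, -0.346, 0.041] -1.0
   [-0.0, 0.0, 0.0] -1.0
   [-0.0, -0.0, 0.0] -0.691
  -- (0.483, 0.0195, 0.175, 57.1)
```

{"api": "apply_moves", "payload": {
  "series": [1,-0.02,-0.3,0,0,1,-0.04,-0.7,0,0,1,-0.043,-1,0,0,1,-0.043,-1,0,0]
}}

```text
clock: 35.92
ee_pos: [0.4708, -0.1966, 0.1726]
ee_rot: [[0.941, -0.339, -0.004], [-0.339, -0.941, 0.003], [-0.005, -0.001, -1.0]]
contact_force: [0.5, -0.5, -5.7]
grip_width: 0.624
grip_force: 40.0
```

{"api": "apply_moves", "payload": {
  "series": [1,-0.02,-0.5,0,0,1,-0.04,-1,0,0,1,-0.04,-1,0,0]
}}

```text
clock: 36.3
ee_pos: [0.5087, -0.0809, 0.1735]
ee_rot: [[0.942, -0.337, -0.002], [-0.337, -0.942, 0.003], [-0.003, -0.002, -1.0]]
contact_force: [-0.8, -0.5, -5.8]
grip_width: 0.624
grip_force: 40.0
```

{"api": "apply_moves", "payload": {
  "series": [1,-0.02,-0.42,0,0,1,-0.02,-0.42,0,0,1,-0.02,-0.42,0,0]
}}

```text
clock: 36.67
ee_pos: [0.5223, -0.0396, 0.1735]
ee_rot: [[0.938, -0.346, -0.004], [-0.346, -0.938, -0.001], [-0.003, 0.003, -1.0]]
contact_force: [-0.2, -1.2, -6.3]
grip_width: 0.622
grip_force: 40.0
```

{"api": "apply_moves", "payload": {
  "series": [1,-0.17,-0.12,0.02,-0.33,1,-0.33,-0.23,0.04,-0.67,1,-0.498,-0.346,0.04,-1,1,-0.498,-0.346,0.04,-1]
}}

```text
clock: 37.17
ee_pos: [0.4801, 0.0211, 0.1696]
ee_rot: [[0.989, 0.147, -0.003], [0.147, -0.989, -0.001], [-0.003, 0.0, -1.0]]
contact_force: [0.5, 0.1, -6.5]
grip_width: 0.626
grip_force: 40.0
```

{"api": "apply_moves", "payload": {
  "series": [1,0,0,0,-0.33,1,0,0,0,-0.67,1,0,0,0,-1,1,0,0,0,-1]
}}

```text
clock: 37.67
ee_pos: [0.482, 0.0194, 0.17]
ee_rot: [[0.801, 0.598, -0.001], [0.598, -0.801, -0.001], [-0.001, 0.0, -1.0]]
contact_force: [-0.2, 0.2, -7.2]
grip_width: 0.627
grip_force: 40.0
```

{"api": "apply_moves", "payload": {
  "series": [1,0,0,0,-0.35,1,0,0,0,-0.69,1,0,0,0,-0.69,1,0,0,0,-0.69,1,0,0,0,-0.69]
}}

```text
clock: 38.3
ee_pos: [0.482, 0.0214, 0.1705]
ee_rot: [[0.549, 0.836, 0.0], [0.836, -0.549, -0.0], [-0.0, 0.0, -1.0]]
contact_force: [0.3, 0.2, -6.7]
grip_width: 0.626
grip_force: 40.0
```

```bash
python3 -c "
from plan import *
P,p,R,im,c=held(.0275); print(p.round(4)); post(P,(.483,.0195),.038)
sock((.5188,.0757),.062,.045)
plan([(.483,.0195,.0626,57.1)])"
```

```text
held: n 1896 tool xy offset [ 0.0011 -0.0004] rms 0.0063 zmax/min 0.008 0.05
[0.482  0.0214 0.1705]
post 53 [0.4894 0.0275 0.0332] ((0.4879217743873596, 0.02642718330025673), 0.00813403818756342)
sock 2804 [0.5195 0.0764 0.0613] ((0.5192979574203491, 0.07586003094911575), 0.022611944004893303)
at [0.482  0.0216 0.1705] 56.79 t 38.4 w 54.5 F [ 0.6 -0.1 -6.5] gf 40.0
   [-0.01, 0.017, 0.899] -0.011
  -- (0.483, 0.0195, 0.0626, 57.1)
```

{"api": "apply_moves", "payload": {
  "series": [1,-0.014,0.017,0.3,-0.011,1,-0.014,0.017,0.55,-0.011,1,-0.014,0.017,0.6,-0.011,1,-0.014,0.017,0.65,-0.011,1,-0.014,0.017,0.7,-0.011,1,-0.014,0.017,0.75,-0.011,1,-0.014,0.017,0.8,-0.011,1,-0.014,0.017,0.85,-0.011,1,-0.014,0.017,0.88,-0.011,1,-0.014,0.017,0.88,-0.011]
}}

```text
clock: 39.65
ee_pos: [0.4826, 0.0192, 0.0646]
ee_rot: [[0.542, 0.84, -0.001], [0.84, -0.542, -0.0], [-0.0, -0.0, -1.0]]
contact_force: [-0.6, 1.2, -6.3]
grip_width: 0.624
grip_force: 40.0
```

{"api": "apply_moves", "payload": {
  "series": [1,0,0,0.015,0,1,0,0,0.017,0,1,0,0,0.017,0,0.25,0,0,0.017,0,0.25,0,0,0.017,0,0.25,0,0,0.017,0,0,0,0,0.017,0,0,0,0,-0.3,0,0,0,0,-0.8,0,0,0,0,-1,0]
}}

```text
clock: 40.9
ee_pos: [0.4844, 0.0197, 0.1881]
ee_rot: [[0.542, 0.84, 0.005], [0.84, -0.542, -0.0], [0.003, 0.005, -1.0]]
contact_force: [0.5, -1.0, -0.1]
grip_width: 0.986
grip_force: 0.0
```

{"api": "apply_moves", "payload": {
  "series": [0,-0.2,0,-0.1,0,0,-0.5,0,-0.5,0,0,-0.5,0,-0.7,0,0,-0.5,0,-0.7,0]
}}

```text
clock: 41.4
ee_pos: [0.4513, -0.0315, 0.2708]
ee_rot: [[0.543, 0.84, 0.005], [0.84, -0.543, -0.001], [0.001, 0.005, -1.0]]
contact_force: [0.1, 0.3, 0.2]
grip_width: 0.998
grip_force: 0.0
```

```bash
python3 -c "
from plan import *
plan([])
for x,h,d in(((.574,.161),.053,.026),((.549,.1225),.057,.035),((.519,.0757),.062,.045),((.483,.0195),.067,.055)): sock(x,h,d)
P=cloud(cam('scene'),bot.get_image('scene')[1])
for x in((.574,.161),(.549,.1225),(.519,.0757),(.483,.0195),(.367,-.404)):
    q=P[(np.hypot(P[...,0]-x[0],P[...,1]-x[1])<.012)&(P[...,2]<.11)]; print(len(q),np.percentile(q[:,2],[50,90]).round(4) if len(q) else '')
im,D=bot.get_image('wrist');cv2.imwrite('pics/w5.png',im)
im=bot.get_image('top')[0];cv2.imwrite('pics/t5.png',cv2.resize(im[130:290,140:430],None,fx=2.7,fy=2.7))"
```

```text
at [ 0.4513 -0.0315  0.2708] 57.11 t 41.4 w 86.9 F [0.1 0.3 0.2] gf 0.0
sock 392 [0.5416 0.1134 0.0551] ((0.5437275171279907, 0.1171838790178299), 0.016319213435053825)
sock 1748 [0.5187 0.0761 0.0608] ((0.5186805725097656, 0.0761599913239479), 0.022881928831338882)
sock 2301 [0.4831 0.0206 0.0662] ((0.4826481342315674, 0.019728492945432663), 0.027566632255911827)
58 [0.0452 0.054 ]
22 [0.0554 0.0588]
25 [0.0616 0.0642]
29 [0.0672 0.0695]
101 [0.0797 0.0866]
```

View pics/w5.png

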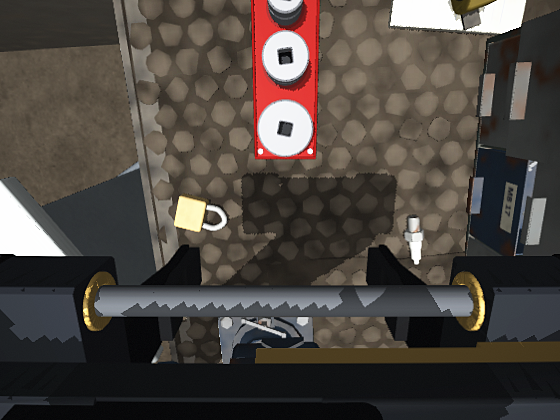

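View pics/t5.png

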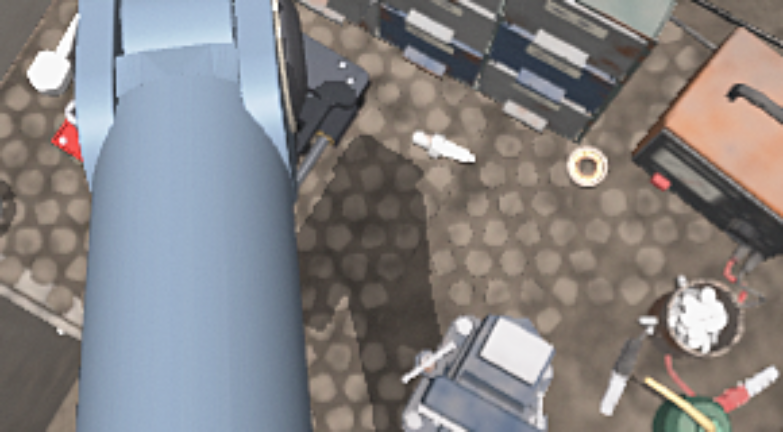

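The wrist view shows the largest sockets flat on the tray at (285,128), (285,57) and (285,8). Their heights match full seating (z ≈ 0.067, 0.062 and 0.057, with 0.053 for the smallest). In the top view the tin is unmoved at crop (703,318).

```bash
python3 -c "
from plant import bot
print(bot.job_done())"
```

```text
the job is handed in; nothing more can be done
None
```

All four sockets are on the tray in order of size, upright and fully down on their posts. The tin of bolts is still where it was, and the job was handed in at about 42 s.

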